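Make up two field test kits

ROBOT

A 7-joint arm with a two-finger parallel gripper is mounted at the origin on a cart in front of the work surface, level with it; the furniture and walls round the work are solid. World frame = base frame: x ahead of the robot, y to its left, z up, the work surface at z = 0. Lengths are in m, angles in rad, forces in N, time in s.
With the tool pointing down it reaches from about 0.4 to 0.85 m from the base axis. Payload 10.4 kg.
Tool frame: the origin (TCP) lies on the centre line of the jaws, within the pads' length; the fingertips stand 11 mm ahead of it and the grasp point (between the pads) lies 8 mm behind it; z points along the fingers, y is the line along which they close (so a half turn about z gives the same grasp; the last joint's range is limited). The gripper opens to 87 mm and grips with 3 to 60 N. Pads are 19 mm wide; open, the fingers measure 117 mm over their backs; the gripper's body (75 mm by 190 mm) begins 51 mm behind the grasp point.
Start: joints at [1.25, 0.332, -0.065, 1.46, 0.022, 1.35, -0.088], TCP at [0.183, -0.598, 0.209] pointing down, gripper open.
Joint ranges: [-2.6, 2.6], [-0.5, 2.12], [-1.47, 1.34], [0.16, 2.42], [-1.27, 4.41], [0.06, 2.06], [-2.6, 2.6]. Speed limits (rad/s): [2.22, 2.22, 2.79, 2.79, 3.14, 3.14, 3.14].

INTERFACE

Orientations are given as a unit quaternion [x, y, z, w].
In Python, from bench import r gives the robot as it stands.
- The arm moves only by the shell command python3 -m pendant 'ROWS' [OPENING] [FORCE]. ROWS is JSON, a list of rows, each a list of 4 numbers: the shift along the tool's x, y, z in m, then the turn about the tool's z in rad. A call has 1 to 8 rows; each row shifts and turns the commanded pose from where the row before left it, along the tool's axes as they then stand; what a row does not reach is not made up. A row lasts 1/12 s, in which the tool goes at most 41.7 mm and 7.16 degrees, less where a joint would pass 70% of its speed; a pose out of reach is approached as far as the arm can. A call with a gripper value outside its range is refused whole. OPENING is the opening, from 0 (shut) to 1 (fully open), set as the call begins (- or left out, the last holds). The fingers move at their own pace and stop on an object; FORCE is the grip in N (left out, the last holds). Time passes only in rows, so rows that do not move let the fingers close. It gives the time, the measured TCP pose, the force, the opening and the grip force at its end, in the units of the state.
- r.read_state(): the state, without advancing time (a new reading comes with each control period).
- r.camera(name): name is "side" or "top" or "wrist"; returns a dict with "img" (400x640x3 uint8, red, green, blue), "camera_matrix" (3x3 intrinsics, pixels), "dist_coeffs" ([k1, k2, p1, p2, k3] as OpenCV has them; the pictures are not rectified), "xyz" and "attitude" of the camera in the world. Camera axes: x right, y down, z forward; pixel columns grow to the right and rows downward; lengths in m; the calibration is good to about 2 mm. A picture is of the moment at which its call begins. There is no depth.
- r.close_job(): hands the job in; it is judged then, once.
Trained networks look in the newest picture that a camera, given by its name, has taken for a name from the list of things; names that differ only in an ending like _2 or _b are one class to them, and where a whole thing is asked for, a point or a joint stands for the part that bears it (a point fixed in the world has none). Each returns a list of dicts, best first, with "score" (0 to 1); they miss things now and then, are a little off and sometimes report something else, mostly with a low value. They report only what shows in the picture. A call takes as long as a camera call. They do not tell look-alikes from the thing itself.
- r.outline_of(thing, camera): "mask" (400x640 bool, what is visible of it) and "bbox" ([centre column, centre row, width, height] in pixels, round what is visible of it).
The state is a dict: "time": time; "joint_positions": joint angles; "joint_vel": joint speeds; "joint_torque": joint torques, N m; "ee_pos": TCP position; "eef_rot": TCP orientation; "ft_force": force on the tool from outside, world axes, zero at the start; "torque": the same for the moment, N m; "width": finger opening in m; "grip_force": force on a finger pad.
Only numpy, scipy, OpenCV 4.12 (cv2) and the standard library are available. Lean on these libraries where they do the work, as an engineer would, in place of code of your own. Each camera call takes 0.05 s, during which the arm holds its last target. There are 200 camera calls.

TASK

Make up the two field kits from the stock standing in front of the trays (not from the spare things at the wall): the blue-capped bottle and the orange-and-white carton go into the yellow tray, the red-capped bottle and the sample cup with the green leaves into the grey tray. In each tray the bottle stands in the small compartment and the other thing in the large one, upright and right down on the tray's floor. Leave the bottle with the green nozzle standing where it is.

Things in the scene. Friction and masses are not known exactly. Their poses are not given: they have to be found in the camera images.
- yellow_tray: Yellow plastic kit tray, open on top, fixed to the bench, 80 x 138 mm outside and 22 mm high, with two square compartments side by side along its y axis. Floor 4 mm thick, all walls reach 22 mm above the bench. Small compartment 54 x 54 mm, centred at local (x 0, y +38 mm); large compartment 72 x 72 mm, centred at local (x 0, y -29 mm). Origin: centre of the tray's underside, z up, y from the large towards the small compartment; the tray can stand turned.
- grey_tray: Grey plastic kit tray, open on top, fixed to the bench, 80 x 138 mm outside and 22 mm high, with two square compartments side by side along its y axis. Floor 4 mm thick, all walls reach 22 mm above the bench. Small compartment 54 x 54 mm, centred at local (x 0, y +38 mm); large compartment 72 x 72 mm, centred at local (x 0, y -29 mm). Origin: centre of the tray's underside, z up, y from the large towards the small compartment; the tray can stand turned.
- blue_bottle: Small white plastic bottle with a blue cap and a blue band, standing upright, body 32 mm in diameter with straight sides up to about 45 mm above its foot, then narrowing, 68 mm high overall. Stands in front of the trays; a like bottle far back at the wall is only background. Origin: centre of its underside, z up. Light (about 20 g): grip it round the body.
- red_bottle: Small white plastic bottle with a red cap and a red band, standing upright, body 33 mm in diameter with straight sides up to about 45 mm above its foot, then narrowing, 70 mm high overall. Stands in front of the trays; a like bottle far back at the wall is only background. Origin: centre of its underside, z up. Light (about 20 g): grip it round the body.
- green_bottle: Small white plastic bottle with a pointed green dropper nozzle and a green band, standing upright, body 34 mm in diameter with straight sides up to about 45 mm above its foot, then narrowing, 82 mm high overall. Stands in front of the trays; a like bottle far back at the wall is only background. Origin: centre of its underside, z up. Light (about 20 g): grip it round the body. Not part of either kit; stays where it is.
- carton: Small closed carton, white above and on top, orange at the bottom of its sides, standing in front of the trays (a like one far back is only background), 52 x 52 mm and 66 mm high, standing upright, rigid, about 60 g. Origin: centre of its underside, x and y square to its sides, z up.
- leaf_cup: Clear plastic sample cup, open on top, with dark green leaf pieces inside, 87 mm high, wall about 46 to 50 mm in diameter outside, standing upright, rigid, about 30 g. Origin: centre of its underside, z up. Grip it round the outside.
Mind the look-alikes: they are no part of the job. Leave any turquoise look-alike of the green_bottle alone. Leave any brown look-alike of the carton alone.

How it is judged:
By the outcome, as a careful person would: the job done as asked, in the order asked, and still so for the second after the job is handed in, with the robot touching nothing.
It also fails if it takes over 120 s, if anything falls off the work surface, if the arm or the gripper's body presses on something with over 40 N, if the wrist force passes 120 N, or if a joint passes its speed limit or range.

## Working session

There is one attempt and no reset: what is moved stays moved. The work goes in short steps, Python scripts to look and compute and a shell command to move; the robot and the scene stay as the last step left them, time stands still between calls to the robot, and variables do not carry over. Pictures are saved under pics/ and viewed, at most 14 in all, crops included, and the job is handed in when it is done.

```bash
mkdir -p pics; ls; cat > h.py <<'E'
import numpy as np,cv2
from bench import r
from scipy.spatial.transform import Rotation as R
def cam(n,save=None):
    c=r.camera(n)
    if save: cv2.imwrite('pics/'+save,c['img'][:,:,::-1])
    return c
def rot(c):
    a=np.array(c['attitude'],float)
    return a if a.shape==(3,3) else R.from_quat(a).as_matrix()
def ray(c,px):
    p=cv2.undistortPoints(np.array(px,float).reshape(-1,1,2),np.array(c['camera_matrix']),np.array(c['dist_coeffs'])).reshape(-1,2)
    return np.c_[p,np.ones(len(p))]@rot(c).T
def onz(c,px,z):
    d=ray(c,px);o=np.array(c['xyz']);return o+d*((z-o[2])/d[:,2])[:,None]
def proj(c,P):
    M=rot(c).T;t=-M@np.array(c['xyz'])
    return cv2.projectPoints(np.array(P,float).reshape(-1,1,3),cv2.Rodrigues(M)[0],t,np.array(c['camera_matrix']),np.array(c['dist_coeffs']))[0].reshape(-1,2)
E
python3 - <<'E'
from h import *
s=r.read_state();print({k:np.round(s[k],3) for k in('time','ee_pos','eef_rot','width')})
for n in('top','side'):
    c=cam(n,n+'0.png');print(n,c['xyz'],c['attitude'])
    for t in('yellow_tray','grey_tray','blue_bottle','red_bottle','green_bottle','carton','leaf_cup'):
        for d in r.outline_of(t,n):
            b=np.array(d['bbox']);print(t,round(d['score'],2),np.round(b),onz(c,[b[:2]],0.03 )[0].round(3))
E
```

```text
pics
{'time': np.float64(0.0), 'ee_pos': array([ 0.183, -0.597,  0.208]), 'eef_rot': array([ 0.989,  0.148, -0.   , -0.001]), 'width': np.float64(0.087)}
top [ 0.39255974 -0.25503974  1.05958165] [-0.69762707  0.71068039 -0.06680821  0.06153471]
yellow_tray 0.78 [362. 216.  70.  46.] [ 0.553 -0.366  0.03 ]
grey_tray 0.74 [289. 184.  70.  56.] [ 0.627 -0.208  0.03 ]
blue_bottle 0.66 [255. 270.  18.  16.] [ 0.441 -0.135  0.03 ]
red_bottle 0.69 [256. 224.  16.  15.] [ 0.54  -0.136  0.03 ]
green_bottle 0.65 [268. 304.  17.  20.] [ 0.371 -0.162  0.03 ]
green_bottle 0.54 [302. 245.  15.  18.] [ 0.492 -0.236  0.03 ]
green_bottle 0.47 [390. 281.  20.  16.] [ 0.412 -0.421  0.03 ]
carton 0.9 [362. 157.  29.  34.] [ 0.685 -0.37   0.03 ]
carton 0.87 [350. 272.  39.  34.] [ 0.433 -0.337  0.03 ]
carton 0.6 [329. 122.  28.  39.] [ 0.768 -0.299  0.03 ]
leaf_cup 0.98 [304. 291.  25.  22.] [ 0.395 -0.238  0.03 ]
side [0.15971114 0.38359485 0.44758764] [-0.24663312  0.81723549 -0.50286601  0.13573514]
yellow_tray 0.79 [348. 200.  61.  37.] [ 0.534 -0.333  0.03 ]
grey_tray 0.71 [289. 212.  45.  34.] [ 0.606 -0.213  0.03 ]
blue_bottle 0.68 [293. 236.  15.  38.] [ 0.546 -0.143  0.03 ]
blue_bottle 0.65 [340. 255.  20.  42.] [ 0.444 -0.144  0.03 ]
red_bottle 0.71 [290. 239.  14.  40.] [ 0.544 -0.135  0.03 ]
green_bottle 0.9 [417. 199.  20.  33.] [ 0.413 -0.425  0.03 ]
green_bottle 0.87 [346. 220.  19.  38.] [ 0.495 -0.253  0.03 ]
green_bottle 0.81 [383. 262.  24.  45.] [ 0.373 -0.166  0.03 ]
carton 0.96 [302. 175.  32.  36.] [ 0.691 -0.382  0.03 ]
carton 0.72 [257. 176.  33.  31.] [ 0.776 -0.312  0.03 ]
carton 0.57 [394. 211.  40.  37.] [ 0.432 -0.345  0.03 ]
leaf_cup 0.61 [346. 199.  62.  35.] [ 0.541 -0.334  0.03 ]
leaf_cup 0.57 [390. 232.  24.  48.] [ 0.404 -0.263  0.03 ]
leaf_cup 0.46 [345. 222.  13.  38.] [ 0.494 -0.247  0.03 ]
```

```bash
python3 -c "
import cv2
a=cv2.imread('pics/top0.png')[90:330,220:430];cv2.imwrite('pics/topc.png',cv2.resize(a,None,fx=2.5,fy=2.5,interpolation=2))
a=cv2.imread('pics/side0.png')[130:310,220:460];cv2.imwrite('pics/sidec.png',cv2.resize(a,None,fx=3.3,fy=3.3,interpolation=2))"
```

```text
(no output)
```

View pics/topc.png

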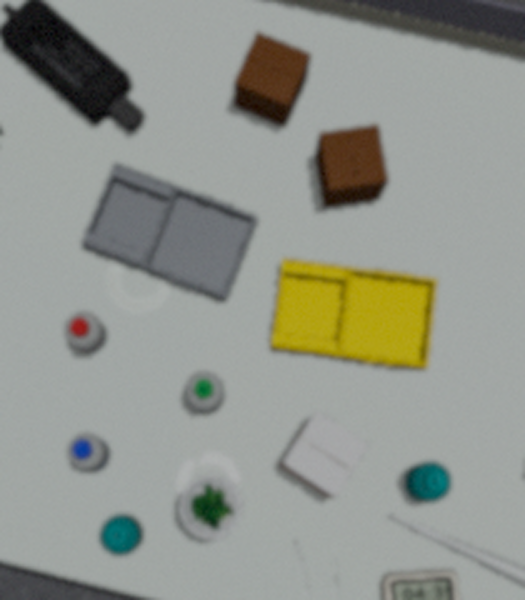

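View pics/sidec.png

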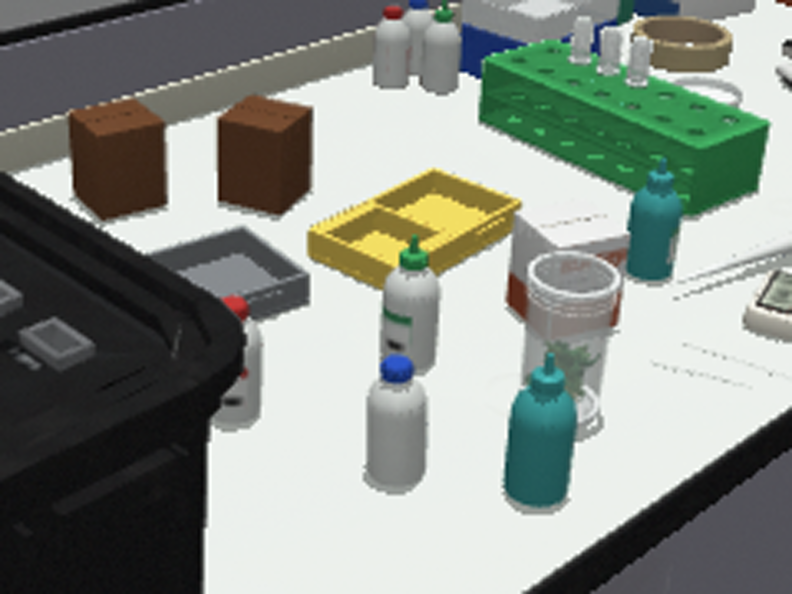

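The top view shows stock at crop pixels: red (83,333), green nozzle (203,392), blue (88,452), leaf cup (208,505), white-topped carton (325,455). The turquoise look-alikes are at (122,535) and (428,482), and the brown cartons are behind the trays. The side view confirms the carton is orange at the bottom. Next I fit models to the masks.

```bash
cat >> h.py <<'E'
from scipy.optimize import minimize
def cyl(prof):
    a=np.linspace(0,2*np.pi,24,endpoint=False)
    return np.vstack([np.c_[q*np.cos(a),q*np.sin(a),0*a+z] for q,z in prof])
def box(x,y,h): return np.array([[i*x/2,j*y/2,k*h] for i in(-1,1) for j in(-1,1) for k in(0,1)])
MOD=dict(yellow_tray=box(.08,.138,.022),grey_tray=box(.08,.138,.022),carton=box(.052,.052,.066),
 blue_bottle=cyl([(.016,0),(.016,.045),(.006,.068)]),red_bottle=cyl([(.0165,0),(.0165,.045),(.006,.07)]),
 green_bottle=cyl([(.017,0),(.017,.045),(.003,.082)]),leaf_cup=cyl([(.023,0),(.025,.087)]))
def fit(c,name,mask,p0,z=0,S=4):
    M=cv2.resize(mask.astype(np.float32),None,fx=S,fy=S,interpolation=cv2.INTER_LINEAR)>.5
    yaw=name in('yellow_tray','grey_tray','carton')
    def cost(p):
        th=p[2] if yaw else 0
        P=MOD[name]@R.from_euler('z',th).as_matrix().T+[p[0],p[1],z]
        h=cv2.convexHull(((proj(c,P)+.5)*S-.5).astype(np.float32)).round().astype(np.int32)
        m=np.zeros(M.shape,np.uint8);cv2.fillPoly(m,[h],1);m=m>0
        return 1-(m&M).sum()/(m|M).sum()
    best=None
    for th in ([p0[2]] if len(p0)>2 else np.arange(0,np.pi/(1 if 'tray' in name else 2),.3) if yaw else [0]):
        x0=[p0[0],p0[1],th][:3 if yaw else 2];n=len(x0)
        sx=np.vstack([x0]+[np.array(x0)+d for d in np.diag([.012,.012,.15])[:n,:n]])
        q=minimize(cost,x0,method='Nelder-Mead',options=dict(initial_simplex=sx,xatol=2e-4,fatol=1e-4,maxiter=150))
        if best is None or q.fun<best.fun: best=q
    return best.x,1-best.fun
def find(n,name,near,z=0,c=None):
    c=c or cam(n); out=[]
    for d in r.outline_of(name,n):
        b=d['bbox'];g=onz(c,[b[:2]],.03+z)[0]
        if np.hypot(*(g[:2]-near[:2]))<.05: out.append(fit(c,name,d['mask'],near,z)+(d['score'],))
    return out
E
python3 - <<'E'
from h import *
G=dict(yellow_tray=(.553,-.366),grey_tray=(.627,-.208),blue_bottle=(.441,-.135),red_bottle=(.54,-.136),green_bottle=(.492,-.236),carton=(.433,-.337),leaf_cup=(.395,-.238))
c=cam('top')
for k,g in G.items():
    for o in find('top',k,g,c=c): print(k,np.round(o[0],4),round(o[1],2))
c=cam('wrist','w0.png');print(c['xyz'],rot(c).round(2).tolist())
E
```

```text
yellow_tray [ 0.5592 -0.3662 -0.1476] 0.97
grey_tray [ 0.6357 -0.2053  2.7522] 0.95
blue_bottle [ 0.441 -0.135] 0.85
red_bottle [ 0.5448 -0.1316] 0.82
green_bottle [ 0.4901 -0.2341] 0.94
carton [ 0.4345 -0.3337  0.9634] 0.95
leaf_cup [ 0.3938 -0.2396] 0.96
[ 0.25718512 -0.57519198  0.38556121] [[0.29, -0.92, -0.27], [-0.96, -0.28, -0.08], [0.0, 0.28, -0.96]]
```

```bash
cat >> h.py <<'E'
def togo(x,y,z=None,ang=None):
    "tool-frame shift to reach xyz (measured TCP), and tool turn so closing axis lies at ang"
    s=r.read_state();M=R.from_quat(s['eef_rot']).as_matrix();p=np.array(s['ee_pos'])
    a=np.arctan2(M[1,1],M[0,1]);d=np.array([x,y,p[2] if z is None else z])-p
    if ang is not None:
        t=-((ang-a+np.pi/2)%np.pi-np.pi/2);print('turn first',round(t,3),end=' ')
        M=M@R.from_euler('z',t).as_matrix()
    print('shift',(M.T@d).round(4),'len',np.linalg.norm(d).round(3),'p',p.round(4),'a',round(a,3),'tilt',M[:2,2].round(4))
E
python3 -c "
from h import *
togo(.441,-.135,.2,-.148)"
```

```text
turn first -1.125 shift [0.4954 0.1866 0.0092] len 0.529 p [ 0.1834 -0.5975  0.2092] a -1.273 tilt [ 0.0001 -0.0001]
```

```bash
python3 -m pendant '[[0,0,0,-0.1],[0,0,0,-0.1],[0,0,0,-0.1],[0,0,0,-0.1],[0,0,0,-0.1],[0,0,0,-0.1],[0,0,0,-0.1],[0,0,0,-0.1]]' 0.6 10; python3 -m pendant '[[0,0,0,-0.1],[0,0,0,-0.1],[0,0,0,-0.1],[0,0,0,-0.025],[0,0,0,0]]'; python3 -c "
from h import *
togo(.441,-.135,.2,-.148)"
```

```text
time: 1.92
ee_pos: [0.1834, -0.5975, 0.2092]
eef_rot: [0.852, 0.524, -0.0, 0.0]
ft_force: [0.9, -0.4, 0.0]
width: 0.0526
grip_force: 0.0
time: 2.33
ee_pos: [0.1833, -0.5975, 0.2092]
eef_rot: [0.758, 0.653, 0.0, 0.0]
ft_force: [-0.5, 0.5, -0.5]
width: 0.0526
grip_force: 0.0
turn first -0.001 shift [0.4955 0.1866 0.0092] len 0.53 p [ 0.1833 -0.5975  0.2092] a -0.149 tilt [ 0.0001 -0.    ]
```

```bash
python3 -m pendant '[[0.031,0.0117,0,0],[0.031,0.0117,0,0],[0.031,0.0117,0,0],[0.031,0.0117,0,0],[0.031,0.0117,0,0],[0.031,0.0117,0,0],[0.031,0.0117,0,0],[0.031,0.0117,0,0]]' |head -2; python3 -m pendant '[[0.031,0.0117,0,0],[0.031,0.0117,0,0],[0.031,0.0117,0,0],[0.031,0.0117,0,0],[0.031,0.0117,0,0],[0.031,0.0117,0,0],[0.031,0.0117,0,0],[0,0,0,0]]'|head -2;  python3 - <<'E'
from h import *
c=cam('wrist','w1.png')
for k,g in dict(blue_bottle=(.441,-.135),red_bottle=(.545,-.132),green_bottle=(.49,-.234),leaf_cup=(.394,-.24),carton=(.4345,-.3337),yellow_tray=(.559,-.366),grey_tray=(.636,-.205)).items():
    for o in find('wrist',k,g,c=c): print(k,np.round(o[0],4),round(o[1],2),round(o[2],2))
togo(.441,-.135,.04,-.148)
E
```

```text
time: 3.0
ee_pos: [0.3131, -0.3646, 0.2094]
time: 3.67
ee_pos: [0.4284, -0.1573, 0.2098]
blue_bottle [ 0.4417 -0.1332] 0.82 0.74
red_bottle [ 0.5447 -0.1316] 0.95 0.73
green_bottle [ 0.4906 -0.2335] 0.64 0.64
leaf_cup [ 0.3955 -0.2329] 0.69 0.65
carton [ 0.4347 -0.3336  0.9908] 0.47 0.96
grey_tray [ 0.6365 -0.2039  2.7546] 0.98 0.72
turn first -0.002 shift [0.0314 0.0114 0.1691] len 0.172 p [ 0.4251 -0.1644  0.2091] a -0.15 tilt [-0.0001 -0.    ]
```

View pics/w1.png

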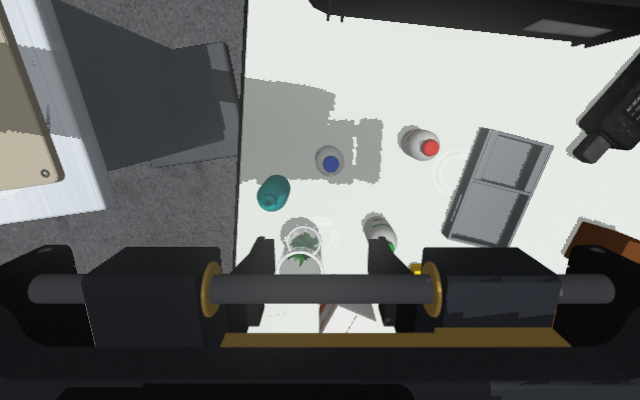

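The wrist view shows the blue bottle at (329,160), red at (420,145), grey tray at (497,188), and a black case edge along the top (rows 0–45). I'll check how close the case is to the descent.

```bash
python3 - <<'E'
from h import *
c=cam('wrist')
for z in (0,.1,.2): print(z,onz(c,[(345,18),(450,32),(580,45)],z).round(3).tolist())
a=cv2.imread('pics/top0.png')[60:400,0:420];cv2.imwrite('pics/topd.png',cv2.resize(a,None,fx=1.7,fy=1.7))
E
```

```text
0 [[0.478, 0.005, 0.0], [0.591, -0.026, 0.0], [0.733, -0.06, 0.0]]
0.1 [[0.468, -0.019, 0.1], [0.551, -0.042, 0.1], [0.657, -0.068, 0.1]]
0.2 [[0.457, -0.044, 0.2], [0.511, -0.059, 0.2], [0.58, -0.075, 0.2]]
```

View pics/topd.png

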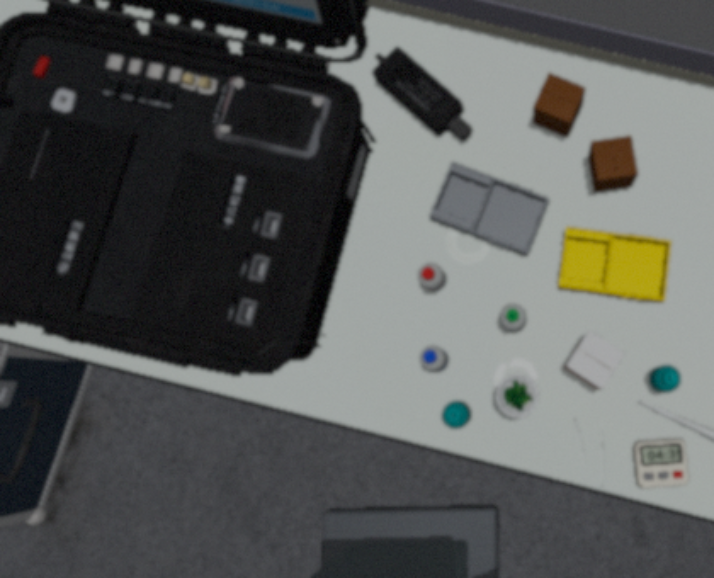

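```bash
python3 -m pendant '[[0.032,0.012,0.02,0],[0,0,0.031,0],[0,0,0.031,0],[0,0,0.031,0],[0,0,0.031,0],[0,0,0.031,0],[0,0,0,0],[0,0,0,0]]' ; python3 -c "
from h import *
togo(.4413,-.134,.034);print(np.round(r.read_state()['joint_positions'],2))"
```

```text
time: 4.78
ee_pos: [0.4412, -0.1333, 0.0337]
eef_rot: [0.758, 0.653, -0.0, -0.001]
ft_force: [1.2, 0.3, 1.2]
width: 0.0522
grip_force: 0.0
shift [-0.0006  0.0002 -0.0003] len 0.001 p [ 0.4412 -0.1333  0.0337] a -0.148 tilt [-0.0026  0.0017]
[ 0.83  0.23 -0.68  2.04  0.18  0.93 -0.09]
```

```bash
python3 -m pendant '[[0,0,0,0],[0,0,0,0],[0,0,0,0],[0,0,0,0],[0,0,0,0],[0,0,0,0]]' 0.2 8; python3 -c "
from h import *
cam('wrist','w2.png');togo(.5648,-.3286,.2,-.148)"
```

```text
time: 5.28
ee_pos: [0.4427, -0.1338, 0.0348]
eef_rot: [0.757, 0.653, 0.0, 0.001]
ft_force: [0.5, -0.4, 3.9]
width: 0.027
grip_force: 8.1
turn first -0.0 shift [-0.1747  0.1497 -0.1649] len 0.283 p [ 0.4427 -0.1338  0.0348] a -0.148 tilt [ 0.0012 -0.0007]
```

View pics/w2.png

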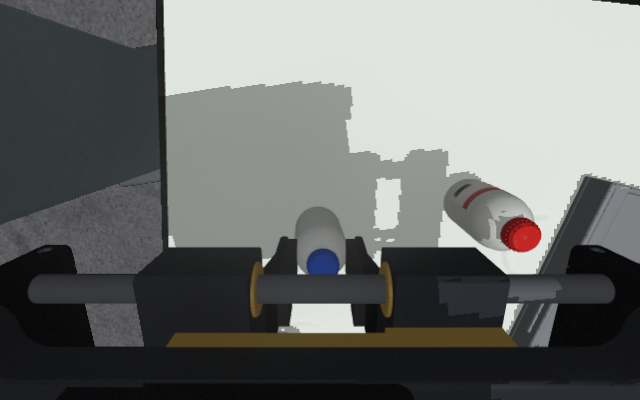

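The bottle is between the fingers at (320,240), but the 27 mm width is less than its 32 mm diameter, so it may be off centre. I'll measure it.

```bash
python3 - <<'E'
from h import *
c=cam('wrist')
for o in find('wrist','blue_bottle',(.4425,-.133),c=c): print(np.round(o[0],4),o[1:])
for o in find('wrist','red_bottle',(.5447,-.1316),c=c): print('red',np.round(o[0],4),o[1:])
s=r.read_state();M=R.from_quat(s['eef_rot']).as_matrix();p=np.array(s['ee_pos'])
print(M.round(3).tolist(), s['width'],s['grip_force'])
P=cyl([(.016,0),(.016,.045),(.006,.068)])+[.4425,-.1333,0]
q=proj(c,P);print(q.min(0),q.max(0)); print(proj(c,[[.4425,-.1333,.068],[.4425,-.1333,0]]))
E
```

```text
[ 0.4418 -0.1349] (np.float64(0.8345632656096065), 0.85)
red [ 0.5458 -0.1318] (np.float64(0.9704492307692307), 0.75)
[[0.147, 0.989, 0.001], [0.989, -0.147, -0.001], [-0.0, 0.001, -1.0]] 0.026833061288284152 8.395569938438712
[291.04780395 202.59372521] [346.65067504 280.62786797]
[[318.69179033 270.03455774]
 [319.2157774  224.15888773]]
```

```bash
python3 -m pendant '[[0,0,-0.015,0],[0,0,-0.03,0],[0,0,-0.03,0],[0,0,-0.03,0],[0,0,-0.03,0],[0,0,0,0]]'; python3 -m pendant '[[-0.0218,0.0187,0,0],[-0.0218,0.0187,0,0],[-0.0218,0.0187,0,0],[-0.0218,0.0187,0,0],[-0.0218,0.0187,0,0],[-0.0218,0.0187,0,0],[-0.0218,0.0187,0,0],[-0.0218,0.0187,0,0]]' ;python3 -m pendant '[[0,0,0,0],[0,0,0,0]]'|head -2; python3 - <<'E'
from h import *
c=cam('wrist','w3.png')
for k,g in dict(yellow_tray=(.559,-.366)).items():
    for o in find('wrist',k,g,c=c): print(k,np.round(o[0],4),round(o[1],2),round(o[2],2))
z=r.read_state()['ee_pos'][2]-.0348
for o in find('wrist','blue_bottle',(.565,-.3286),z=z,c=c): print(z,np.round(o[0],4),o[1:])
togo(.5648,-.3286,.0393,-.148)
E
```

```text
time: 5.98
ee_pos: [0.4448, -0.1341, 0.1744]
eef_rot: [0.757, 0.653, 0.001, 0.003]
ft_force: [0.6, -0.3, 0.4]
width: 0.027
grip_force: 7.7
time: 6.65
ee_pos: [0.5647, -0.3293, 0.1681]
eef_rot: [0.758, 0.653, -0.0, -0.001]
ft_force: [-0.2, -0.0, 0.4]
width: 0.0272
grip_force: 7.7
time: 6.82
ee_pos: [0.5642, -0.329, 0.1674]
yellow_tray [ 0.5591 -0.3656 -0.1514] 0.54 0.64
0.13374149066882943 [ 0.5634 -0.3292] (np.float64(0.8380120072704573), 0.68)
turn first 0.001 shift [-0.0017  0.0009  0.1296] len 0.13 p [ 0.5643 -0.3269  0.1689] a -0.147 tilt [-0.0004  0.0006]
```

View pics/w3.png

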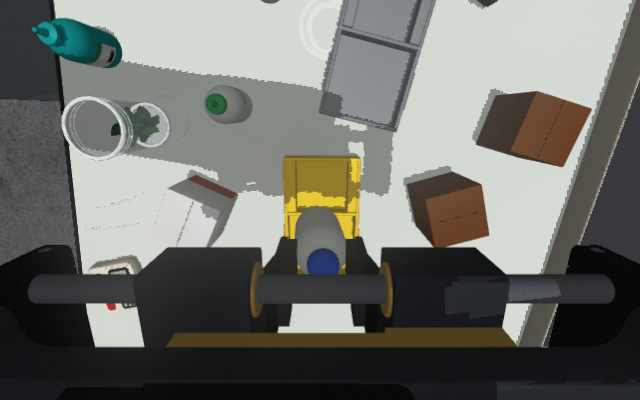

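The bottle is held upright at (322,235), with the yellow small compartment at (320,185) directly below along the line of sight. Lower it now.

```bash
python3 -m pendant '[[0,0.001,0.025,0],[0,0,0.03,0],[0,0,0.03,0],[0,0,0.025,0],[0,0,0.012,0],[0,0,0.004,0],[0,0,0,0],[0,0,0,0]]' ; python3 -c "
from h import *
togo(.5648,-.3286,.0388,-.148)"
```

```text
time: 7.63
ee_pos: [0.5663, -0.3284, 0.0449]
eef_rot: [0.757, 0.653, 0.0, 0.001]
ft_force: [0.2, -1.1, -0.0]
width: 0.0268
grip_force: 7.7
turn first 0.0 shift [-0.0004 -0.0015  0.0061] len 0.006 p [ 0.5663 -0.3284  0.0449] a -0.148 tilt [ 0.002  -0.0011]
```

```bash
python3 -m pendant '[[0,0,0.003,0],[0,0,0.002,0],[0,0,0.001,0],[0,0,0,0],[0,0,0,0]]'; python3 -m pendant '[[0,0,0.0005,0],[0,0,0.0005,0],[0,0,0,0],[0,0,0,0]]'|sed -n 2,4p
```

```text
time: 8.05
ee_pos: [0.5662, -0.3288, 0.0388]
eef_rot: [0.758, 0.653, 0.0, 0.001]
ft_force: [-1.4, 1.5, 6.7]
width: 0.0271
grip_force: 8.7
ee_pos: [0.5665, -0.329, 0.0387]
eef_rot: [0.758, 0.653, 0.0, 0.002]
ft_force: [-2.9, 0.8, 13.0]
```

```bash
python3 -m pendant '[[0,0,0,0],[0,0,0,0],[0,0,0,0],[0,0,0,0],[0,0,-0.01,0],[0,0,-0.03,0],[0,0,-0.03,0],[0,0,-0.03,0]]' 0.55; python3 -m pendant '[[0,0,-0.03,0.1],[0,0,-0.03,0.1],[0,0,0,0.1],[0,0,0,0.1],[0,0,0,0.059],[0,0,0,0]]' 1; python3 - <<'E'
from h import *
for n in ('top','side'):
    c=cam(n,n+'1.png')
    for o in find(n,'blue_bottle',(.5655,-.329),z=.004,c=c): print(n,np.round(o[0],4),o[1:])
    for o in find(n,'carton',(.4345,-.3337),c=c): print(n,np.round(o[0],4),o[1:])
    for o in find(n,'leaf_cup',(.395,-.239),c=c): print(n,np.round(o[0],4),o[1:])
togo(.4345,-.3337,.04,-.607)
E
```

```text
time: 9.05
ee_pos: [0.5652, -0.328, 0.1378]
eef_rot: [0.757, 0.653, 0.0, -0.0]
ft_force: [0.7, 0.1, -0.3]
width: 0.0477
grip_force: 0.0
time: 9.55
ee_pos: [0.5655, -0.3281, 0.197]
eef_rot: [0.887, 0.462, 0.0, 0.0]
ft_force: [-1.1, 0.4, -0.4]
width: 0.0797
grip_force: 0.0
side [ 0.5686 -0.3411] (np.float64(0.8358047574915045), 0.54)
side [ 0.4377 -0.3444 -0.1894] (np.float64(0.47860092300218604), 0.64)
side [ 0.394  -0.2436] (np.float64(0.7758114799193104), 0.6)
turn first 0.001 shift [-0.0791 -0.1044  0.1561] len 0.204 p [ 0.5653 -0.3283  0.1961] a -0.606 tilt [-0.0001  0.0002]
```

```bash
python3 -m pendant '[[-0.028,-0.0209,0,0],[-0.028,-0.0209,0,0],[-0.028,-0.0209,0,0],[-0.028,-0.0209,0,0],[-0.028,-0.0209,0,0],[0,0,0,0],[0,0,0,0]]'|head -2; python3 - <<'E'
from h import *
c=cam('wrist','w4.png')
for o in find('wrist','blue_bottle',(.5655,-.329),z=.004,c=c): print('b',np.round(o[0],4),o[1:])
for o in find('wrist','carton',(.4345,-.3337),c=c): print(np.round(o[0],4),o[1:])
for o in find('wrist','yellow_tray',(.559,-.366,-.15),c=c): print(np.round(o[0],4),o[1:])
togo(.4345,-.3337,.04,-.607)
E
```

```text
time: 10.53
ee_pos: [0.3977, -0.3852, 0.1965]
b [ 0.5659 -0.3283] (np.float64(0.9480941796328312), 0.94)
[ 0.4356 -0.3324  0.9586] (np.float64(0.9672016883192317), 0.94)
[ 0.5595 -0.3646 -0.1608] (np.float64(0.8581242871891334), 0.76)
turn first 0.002 shift [ 0.0595 -0.0005  0.1562] len 0.167 p [ 0.4009 -0.3829  0.1962] a -0.605 tilt [0.0006 0.0003]
```

View pics/w4.png

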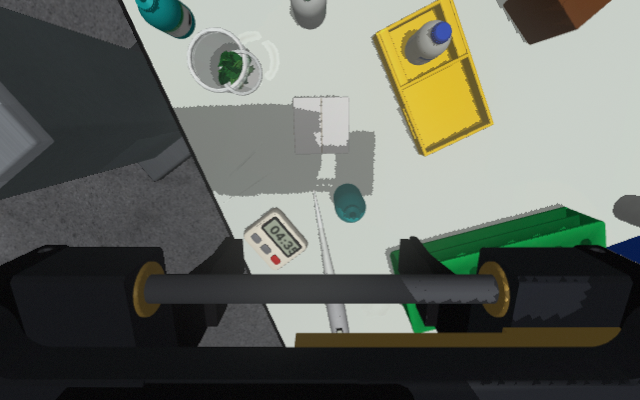

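```bash
python3 -m pendant '[[0.031,0,0,0],[0.03,0,0.01,0],[0,0,0.03,0],[0,0,0.03,0],[0,0,0.03,0],[0,0,0.03,0],[0,0,0.026,0],[0,0,0,0]]'|tail -3; python3 -c "
from h import *
togo(.4356,-.3324,.039,-.609)"
```

```text
ft_force: [-1.1, -0.5, -0.4]
width: 0.0869
grip_force: 0.0
turn first 0.004 shift [ 0.0003  0.0034 -0.0039] len 0.005 p [ 0.4326 -0.3307  0.0351] a -0.605 tilt [-0.0057  0.0055]
```

```bash
python3 -m pendant '[[0,0,0,0],[0,0,0,0],[0,0,0,0],[0,0,0,0],[0,0,0,0],[0,0,0,0]]' 0.4 15; python3 -c "
from h import *
togo(.5553,-.3940,.165,-.15)"
```

```text
time: 11.9
ee_pos: [0.4349, -0.3339, 0.041]
eef_rot: [0.886, 0.463, 0.0, 0.001]
ft_force: [0.7, -0.4, 0.4]
width: 0.0546
grip_force: 0.0
turn first -0.457 shift [-0.0415  0.1282 -0.1238] len 0.183 p [ 0.4349 -0.3339  0.041 ] a -0.607 tilt [ 0.001 -0.001]
```

```bash
python3 -m pendant '[[0,0,0,0],[0,0,0,0],[0,0,0,0],[0,0,0,0]]' 0.4 15|tail -4;python3 -m pendant '[[0,0,-0.01,0],[0,0,-0.03,0],[0,0,-0.03,0],[0,0,-0.03,-0.09],[0,0,-0.03,-0.09],[0,0,0,-0.09],[0,0,0,-0.09],[0,0,0,-0.097]]'|tail -2; python3 -c "
from h import *
togo(.5553,-.3940,.165,-.15)"
```

```text
eef_rot: [0.886, 0.463, 0.0, 0.0]
ft_force: [-1.7, 1.0, 5.9]
width: 0.0516
grip_force: 15.0
width: 0.0518
grip_force: 15.0
turn first 0.004 shift [-0.0417  0.1284  0.0064] len 0.135 p [ 0.4346 -0.3336  0.1712] a -0.146 tilt [ 0.0007 -0.0008]
```

```bash
python3 -m pendant '[[-0.0083,0.0257,0,0],[-0.0083,0.0257,0,0],[-0.0083,0.0257,0,0],[-0.0083,0.0257,0,0],[-0.0083,0.0257,0,0.004],[0,0,0.01,0],[0,0,0,0],[0,0,0,0]]'|tail -2; python3 - <<'E'
from h import *
z=r.read_state()['ee_pos'][2]-.041
for n in('wrist','top'):
    c=cam(n,n+'5.png')
    for o in find(n,'carton',(.555,-.394,-.15),z=z,c=c): print(n,np.round(o[0],4),o[1:])
    for o in find(n,'yellow_tray',(.559,-.366,-.15),c=c): print(n,np.round(o[0],4),o[1:])
togo(.5550,-.3943,.0455,-.15)
E
```

```text
width: 0.0517
grip_force: 15.0
wrist [ 0.5567 -0.3825 -0.1141] (np.float64(0.7269076957211119), 0.71)
wrist [ 0.5592 -0.3651 -0.1539] (np.float64(0.6046361521939928), 0.59)
top [ 0.5597 -0.3628 -0.1325] (np.float64(0.4242993580710819), 0.61)
turn first -0.004 shift [-0.0002 -0.      0.1155] len 0.116 p [ 0.555 -0.394  0.161] a -0.154 tilt [ 0.0005 -0.0009]
```

```bash
python3 -m pendant '[[-0.001,0,0.02,0],[0,0,0.03,0],[0,0,0.03,0],[0,0,0.02,0],[0,0,0.008,0],[0,0,0,0],[0,0,0,0],[0,0,0,0]]'|sed -n 2,4p; python3 -m pendant '[[0,0,0.002,0],[0,0,0.002,0],[0,0,0.001,0],[0,0,0,0],[0,0,0,0]]'|sed -n 2,4p
```

```text
ee_pos: [0.5562, -0.3954, 0.0543]
eef_rot: [0.759, 0.651, 0.0, 0.001]
ft_force: [-0.4, -0.5, -0.7]
ee_pos: [0.5552, -0.3948, 0.0472]
eef_rot: [0.759, 0.651, -0.0, 0.0]
ft_force: [-1.2, -0.1, -0.9]
```

```bash
python3 -m pendant '[[0,0,0.001,0],[0,0,0.001,0],[0,0,0.001,0],[0,0,0,0],[0,0,0,0]]'|sed -n 2,4p
```

```text
ee_pos: [0.5552, -0.3949, 0.0448]
eef_rot: [0.759, 0.651, -0.0, 0.0]
ft_force: [-2.4, 0.8, 5.2]
```

```bash
python3 -m pendant '[[0,0,0,0],[0,0,0,0],[0,0,0,0],[0,0,0,0],[0,0,0,0],[0,0,-0.01,0],[0,0,-0.03,0],[0,0,-0.03,0]]' 0.9|sed -n 2,5p; python3 -m pendant '[[0,0,-0.03,0.08],[0,0,-0.03,0.08],[0,0,0,0.08],[0,0,0,0],[0,0,0,0]]'|sed -n 2,4p; python3 - <<'E'
from h import *
c=cam('top','top6.png')
for z,P in {0:[[0.478,0.005],[0.591,-0.026]],.05:[[.473,-.007],[.571,-.034]],.1:[[0.468,-0.019],[0.551,-0.042]],.2:[[0.457,-0.044],[0.511,-0.059]]}.items():
    print(z,proj(c,[p+[z] for p in P]).round().tolist())
print(proj(c,[[.5665,-.329,.2]]))
for k,g,z in(('blue_bottle',(.566,-.3285),.004),('carton',(.555,-.394,-.15),.004),('red_bottle',(.545,-.1316),0)):
    for o in find('top',k,g,z=z,c=c): print(k,np.round(o[0],4),o[1:])
c2=cam('side','side6.png')
a=c2['img'][150:250,280:440,::-1];b=c['img'][130:330,180:440,::-1]
cv2.imwrite('pics/c6.png',np.vstack([cv2.resize(a,(520,325)),cv2.resize(b,(520,270))[:, :]]))
togo(.5452,-.1317,.035,-.389)
E
```

```text
ee_pos: [0.5544, -0.3942, 0.1144]
eef_rot: [0.759, 0.651, -0.0, -0.001]
ft_force: [0.5, -0.2, 0.9]
width: 0.0781
ee_pos: [0.555, -0.3947, 0.1743]
eef_rot: [0.831, 0.556, -0.0, 0.0]
ft_force: [-0.5, 0.5, -0.5]
0 [[193.0, 255.0], [208.0, 204.0]]
0.05 [[193.0, 256.0], [207.0, 209.0]]
0.1 [[193.0, 256.0], [205.0, 214.0]]
0.2 [[193.0, 258.0], [202.0, 227.0]]
[[351.14780059 194.55551448]]
blue_bottle [ 0.5628 -0.3301] (np.float64(0.8251396648044693), 0.48)
red_bottle [ 0.5438 -0.1327] (np.float64(0.815966822187662), 0.61)
turn first -0.004 shift [ 0.2396 -0.1083  0.1384] len 0.297 p [ 0.5547 -0.3946  0.1731] a -0.393 tilt [-0.0013  0.001 ]
```

View pics/c6.png

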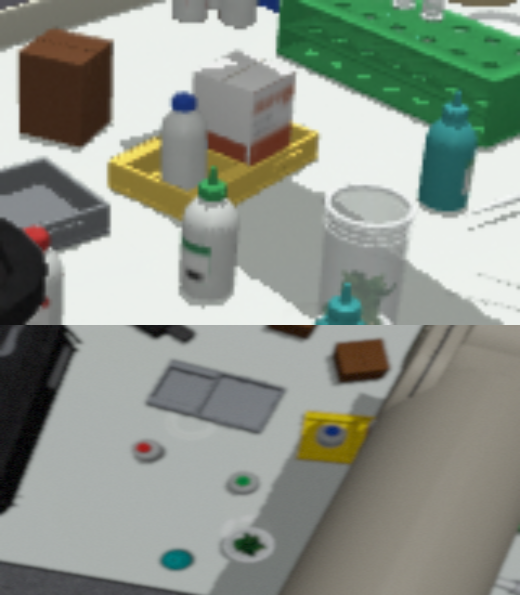

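Blue bottle and carton stand properly in the yellow tray (side crop (183,140) and (243,105)). On to the red bottle.

```bash
python3 -m pendant '[[0.03,-0.0135,0,0],[0.03,-0.0135,0,0],[0.03,-0.0135,0,0],[0.03,-0.0135,0,0],[0.03,-0.0135,0,0],[0.03,-0.0135,0,0],[0.03,-0.0135,0,0],[0.029,-0.0135,0,0]]' 0.6|sed -n 2p; python3 -m pendant '[[0,0,0.02,0],[0,0,0.03,0],[0,0,0.03,0],[0,0,0,0],[0,0,0,0],[0,0,0,0]]'; python3 - <<'E'
from h import *
togo(.5452,-.1317,.035,-.389)
c=cam('wrist','w7.png')
for o in find('wrist','red_bottle',(.5452,-.1317),c=c): print('r',np.round(o[0],4),o[1:])
E
```

```text
ee_pos: [0.5467, -0.1309, 0.1738]
time: 17.87
ee_pos: [0.548, -0.1327, 0.0956]
eef_rot: [0.832, 0.555, 0.001, 0.0]
ft_force: [-0.2, 0.8, -0.0]
width: 0.0521
grip_force: 0.0
turn first -0.005 shift [-0.0001 -0.003   0.0606] len 0.061 p [ 0.548  -0.1327  0.0956] a -0.394 tilt [ 0.0013 -0.    ]
r [ 0.5437 -0.1312] (np.float64(0.965925100750303), 0.76)
```

View pics/w7.png

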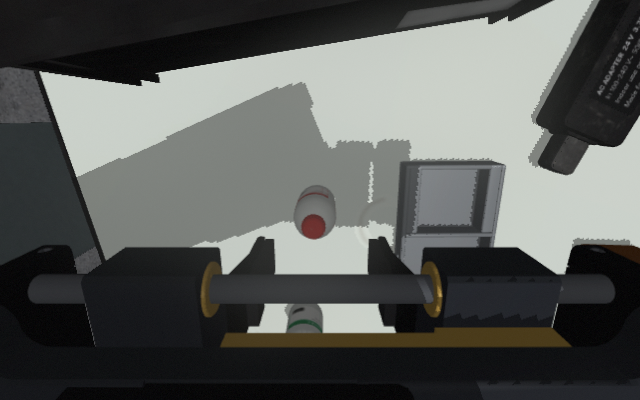

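Red bottle is at (315,212), between the fingers and about 3 mm left of centre. The case is clear along the top.

```bash
python3 -m pendant '[[0,-0.003,0.02,0],[0,0,0.02,0],[0,0,0.02,0],[0,0,0,0],[0,0,0,0],[0,0,0,0]]'|sed -n 2,4p;  python3 -m pendant '[[0,0,0,0],[0,0,0,0],[0,0,0,0],[0,0,0,0],[0,0,0,0],[0,0,0,0],[0,0,0,0]]' 0.2 8|tail -5; python3 -c "
from h import *
togo(.6508,-.1689,.165,-.389)"
```

```text
ee_pos: [0.5456, -0.1317, 0.036]
eef_rot: [0.832, 0.555, 0.001, 0.001]
ft_force: [0.0, 0.1, 0.2]
ee_pos: [0.5446, -0.1315, 0.0344]
eef_rot: [0.832, 0.555, 0.0, 0.0]
ft_force: [-1.5, 0.5, 2.6]
width: 0.0288
grip_force: 8.1
turn first -0.005 shift [ 0.0057  0.1125 -0.1306] len 0.172 p [ 0.5446 -0.1315  0.0344] a -0.394 tilt [ 0.0003 -0.0001]
```

```bash
python3 -m pendant '[[0,0,-0.01,0],[0,0,-0.03,0],[0,0,-0.03,0],[0,0,-0.03,0],[0.002,0.028,-0.02,0],[0.002,0.028,0,0],[0.001,0.028,0,0],[0.001,0.028,0,0]]'|sed -n 2,7p; python3 -m pendant '[[0,0,0,0],[0,0,0,0],[0,0,0,0]]'|sed -n 2p; python3 - <<'E'
from h import *
z=r.read_state()['ee_pos'][2]-.0344
for n in('wrist','top'):
    c=cam(n,n+'8.png')
    for o in find(n,'grey_tray',(.636,-.2046,-.389),c=c): print(n,np.round(o[0],4),o[1:])
    for o in find(n,'red_bottle',(.6505,-.1695),z=z,c=c): print(n,np.round(o[0],4),o[1:])
togo(.6505,-.1695,.0384,-.389)
E
```

```text
ee_pos: [0.6513, -0.1697, 0.1554]
eef_rot: [0.832, 0.555, 0.0, 0.001]
ft_force: [-0.0, -0.5, -0.1]
width: 0.0287
grip_force: 7.9
ee_pos: [0.6498, -0.1684, 0.1543]
wrist [ 0.6361 -0.2039 -0.3843] (np.float64(0.47547518595599936), 0.95)
wrist [ 0.65   -0.1686] (np.float64(0.8789894084943172), 0.6)
top [ 0.6333 -0.2119 -0.3955] (np.float64(0.7370417528781368), 0.89)
turn first -0.005 shift [-0.0002  0.0007  0.1163] len 0.116 p [ 0.6498 -0.169   0.1547] a -0.394 tilt [ 0.0004 -0.0006]
```

```bash
python3 -m pendant '[[0,0.001,0.02,0],[0,0,0.03,0],[0,0,0.03,0],[0,0,0.02,0],[0,0,0.01,0],[0,0,0,0],[0,0,0,0],[0,0,0,0]]'|sed -n 2,4p; python3 -m pendant '[[0,0,0.003,0],[0,0,0.002,0],[0,0,0.001,0],[0,0,0,0],[0,0,0,0]]'|sed -n 2,4p
```

```text
ee_pos: [0.6522, -0.1694, 0.0461]
eef_rot: [0.832, 0.555, 0.001, 0.001]
ft_force: [-0.2, 0.5, -0.2]
ee_pos: [0.6513, -0.1694, 0.0385]
eef_rot: [0.832, 0.555, 0.0, 0.0]
ft_force: [-0.2, 0.2, 1.0]
```

```bash
python3 -m pendant '[[0,0,0.001,0],[0,0,0.0005,0],[0,0,0,0],[0,0,0,0]]'|sed -n 2,4p;  python3 -m pendant '[[0,0,0,0],[0,0,0,0],[0,0,0,0],[0,0,0,0],[0,0,-0.01,0],[0,0,-0.03,0],[0,0,-0.03,0],[0,0,-0.03,0]]' 0.55|sed -n 2,5p; python3 -m pendant '[[0,0,-0.03,0],[0,0,-0.02,0],[0,0,0,0],[0,0,0,0]]' 1|sed -n 2p; python3 - <<'E'
from h import *
togo(.3945,-.2393,.2,-.389)
M=R.from_quat(r.read_state()['eef_rot']).as_matrix();print(M.round(2).tolist(),np.round(r.read_state()['joint_positions'],2))
E
```

```text
ee_pos: [0.6517, -0.169, 0.0381]
eef_rot: [0.832, 0.555, 0.0, 0.0]
ft_force: [-3.6, 1.5, 10.1]
ee_pos: [0.6509, -0.1692, 0.1384]
eef_rot: [0.832, 0.555, -0.0, -0.0]
ft_force: [0.1, -0.2, 0.3]
width: 0.0477
ee_pos: [0.6518, -0.1693, 0.1886]
turn first -0.005 shift [-0.1623 -0.2115 -0.0121] len 0.267 p [ 0.6518 -0.1693  0.1886] a -0.394 tilt [ 0.0027 -0.0008]
[[0.38, 0.92, 0.0], [0.92, -0.38, -0.0], [0.0, 0.0, -1.0]] [ 0.59  0.51 -0.58  1.32  0.28  1.38 -0.38]
```

```bash
python3 -m pendant '[[-0.0278,-0.0264,-0.001,0],[-0.0278,-0.0264,-0.001,0],[-0.0278,-0.0264,-0.001,0],[-0.0278,-0.0264,-0.001,0],[-0.0278,-0.0264,-0.001,0],[-0.0278,-0.0264,-0.001,0],[-0.0278,-0.0264,-0.001,0],[-0.0278,-0.0264,-0.001,0]]'|sed -n 2p; python3 -m pendant '[[0,0,0,0],[0,0,0,0],[0,0,0,0]]'|sed -n 2p; python3 - <<'E'
from h import *
c=cam('wrist','w9.png')
for k,g,z in(('leaf_cup',(.3945,-.2393),0),('red_bottle',(.651,-.1692),.004),('green_bottle',(.49,-.234),0)):
    for o in find('wrist',k,g,z=z,c=c): print(k,np.round(o[0],4),o[1:])
togo(.3945,-.2393,.045,-.389)
E
```

```text
ee_pos: [0.3682, -0.2937, 0.1936]
ee_pos: [0.3706, -0.2933, 0.1942]
leaf_cup [ 0.3945 -0.2379] (np.float64(0.9850325172149962), 0.9)
green_bottle [ 0.4915 -0.2331] (np.float64(0.9658260664624087), 0.91)
turn first -0.003 shift [0.0581 0.0011 0.1493] len 0.16 p [ 0.3715 -0.2928  0.1943] a -0.392 tilt [-0.0002  0.0008]
```

View pics/w9.png

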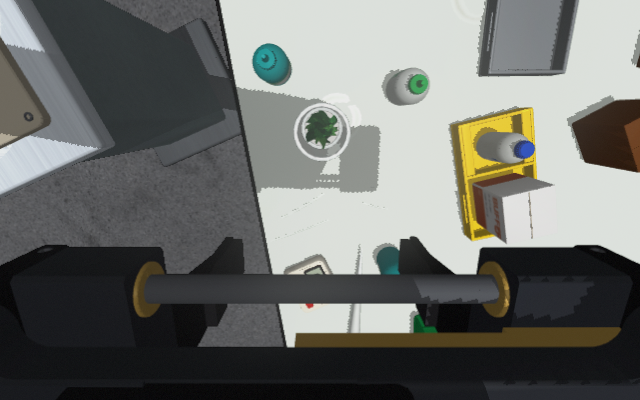

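The cup is at (322,130), centred between the fingers, and the yellow kit is intact.

```bash
python3 -m pendant '[[0.03,0,0,0],[0.029,0,0,0],[0,0,0.02,0],[0,0,0.03,0],[0,0,0.03,0],[0,0,0.03,0],[0,0,0.025,0],[0,0,0.014,0]]'|sed -n 2,4p; python3 -m pendant '[[0,0,0,0],[0,0,0,0],[0,0,0,0]]' | sed -n 2,4p; python3 -m pendant '[[0,0,0,0],[0,0,0,0],[0,0,0,0],[0,0,0,0],[0,0,0,0],[0,0,0,0],[0,0,0,0],[0,0,0,0]]' 0.4 8; python3 -m pendant '[[0,0,0,0],[0,0,0,0]]'|tail -2; python3 -c "
from h import *
togo(.6251,-.2314,.175,-.389)"
```

```text
ee_pos: [0.3925, -0.2375, 0.0427]
eef_rot: [0.831, 0.556, -0.0, -0.002]
ft_force: [-0.0, 0.0, -0.2]
ee_pos: [0.3944, -0.2392, 0.0467]
eef_rot: [0.832, 0.555, 0.0, 0.001]
ft_force: [-0.4, -0.0, 0.7]
time: 25.38
ee_pos: [0.3934, -0.2392, 0.0457]
eef_rot: [0.832, 0.555, 0.0, 0.0]
ft_force: [-0.9, -0.6, 0.4]
width: 0.0483
grip_force: 8.0
width: 0.048
grip_force: 8.0
turn first -0.005 shift [ 0.0951  0.2115 -0.1293] len 0.265 p [ 0.3934 -0.2392  0.0457] a -0.394 tilt [ 0.0001 -0.0001]
```

```bash
python3 -m pendant '[[0,0,-0.01,0],[0,0,-0.03,0],[0,0,-0.03,0],[0,0,-0.03,0],[0,0,-0.03,0],[0,0,0,0]]'|sed -n 2,7p; python3 -m pendant '[[0.0118,0.0264,0,0],[0.0118,0.0264,0,0],[0.0118,0.0264,0,0],[0.0118,0.0264,0,0],[0.0118,0.0264,0,0],[0.0118,0.0264,0,0],[0.0118,0.0264,0,0],[0.0118,0.0264,0,0]]'|sed -n 2,7p; python3 -m pendant '[[0,0,0,0],[0,0,0,0],[0,0,0,0]]'|sed -n 2p; python3 - <<'E'
from h import *
togo(.6251,-.2314,.0497,-.389)
c=cam('wrist','w10.png')
z=r.read_state()['ee_pos'][2]-.0457
for k,g,z in(('leaf_cup',(.6251,-.2314),z),('red_bottle',(.651,-.1692),.004),('grey_tray',(.636,-.204,-.389),0)):
    for o in find('wrist',k,g,z=z,c=c): print(k,np.round(o[0],4),o[1:])
E
```

```text
ee_pos: [0.3959, -0.2402, 0.1819]
eef_rot: [0.832, 0.555, 0.001, 0.004]
ft_force: [0.2, -0.6, -0.1]
width: 0.048
grip_force: 8.0
ee_pos: [0.6257, -0.233, 0.1755]
eef_rot: [0.832, 0.555, -0.0, -0.0]
ft_force: [0.0, -0.2, 0.8]
width: 0.0479
grip_force: 8.0
ee_pos: [0.6242, -0.233, 0.1755]
turn first -0.005 shift [0.0018 0.0004 0.1258] len 0.126 p [ 0.6242 -0.233   0.1755] a -0.394 tilt [-0.0007  0.0003]
leaf_cup [ 0.6254 -0.2315] (np.float64(0.6888828763828764), 0.71)
red_bottle [ 0.6509 -0.1686] (np.float64(0.9442515079510144), 0.9)
```

View pics/w10.png

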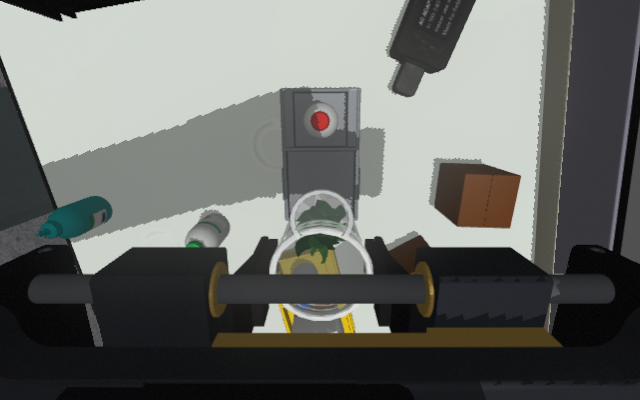

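The cup hangs centred at (322,240), the red bottle stands at (320,120) in the small compartment, and the large one at (320,180) is free.

```bash
python3 -m pendant '[[0.001,0,0.02,0],[0,0,0.03,0],[0,0,0.03,0],[0,0,0.025,0],[0,0,0.013,0],[0,0,0,0],[0,0,0,0],[0,0,0,0]]'|sed -n 2,4p; python3 -m pendant '[[0,0,0.003,0],[0,0,0.002,0],[0,0,0.001,0],[0,0,0,0],[0,0,0,0]]'|sed -n 2,4p
```

```text
ee_pos: [0.6261, -0.2324, 0.0599]
eef_rot: [0.832, 0.555, 0.001, 0.001]
ft_force: [1.2, 0.2, -0.0]
ee_pos: [0.625, -0.2321, 0.0518]
eef_rot: [0.832, 0.555, 0.0, 0.0]
ft_force: [-0.2, 0.1, -1.3]
```

```bash
python3 -m pendant '[[0,0,0.001,0],[0,0,0.001,0],[0,0,0,0],[0,0,0,0],[0,0,0,0]]'|sed -n 2,4p; python3 -m pendant '[[0,0,0.0005,0],[0,0,0.0005,0],[0,0,0,0],[0,0,0,0]]'|sed -n 2,4p
```

```text
ee_pos: [0.6252, -0.2322, 0.0498]
eef_rot: [0.832, 0.555, 0.0, 0.0]
ft_force: [0.8, -0.3, 0.8]
ee_pos: [0.6255, -0.2323, 0.0495]
eef_rot: [0.832, 0.555, 0.0, 0.001]
ft_force: [-0.8, -0.2, 5.7]
```

Down on the floor: release, rise and back off to check.

```bash
python3 -m pendant '[[0,0,0,0],[0,0,0,0],[0,0,0,0],[0,0,0,0],[0,0,0,0],[0,0,-0.01,0],[0,0,-0.03,0],[0,0,-0.03,0]]' 0.9|sed -n 2,5p; python3 -m pendant '[[0,0,-0.03,0],[0,0,-0.03,0],[-0.03,-0.01,-0.02,0],[-0.03,-0.01,0,0],[-0.03,-0.01,0,0],[-0.03,-0.01,0,0],[0,0,0,0],[0,0,0,0]]'|sed -n 2p; python3 - <<'E'
from h import *
c=cam('wrist','w11.png')
for k,g,z in(('leaf_cup',(.6251,-.2314),.004),('red_bottle',(.651,-.1692),.004),('green_bottle',(.49,-.234),0)):
    for o in find('wrist',k,g,z=z,c=c): print(k,np.round(o[0],4),o[1:])
s=cam('side');a=s['img'][150:270,240:440,::-1]
cv2.imwrite('pics/c11.png',np.hstack([cv2.resize(a,(500,300)),cv2.resize(c['img'][0:250,160:410,::-1],(300,300))]))
E
```

```text
ee_pos: [0.6241, -0.2318, 0.1189]
eef_rot: [0.832, 0.555, -0.001, -0.001]
ft_force: [1.5, 0.0, 0.5]
width: 0.0777
ee_pos: [0.5406, -0.3298, 0.1995]
leaf_cup [ 0.6264 -0.2311] (np.float64(0.9756966490299823), 0.75)
red_bottle [ 0.6522 -0.1672] (np.float64(0.965441906653426), 0.73)
green_bottle [ 0.4895 -0.2327] (np.float64(0.956413515517424), 0.61)
```

View pics/c11.png

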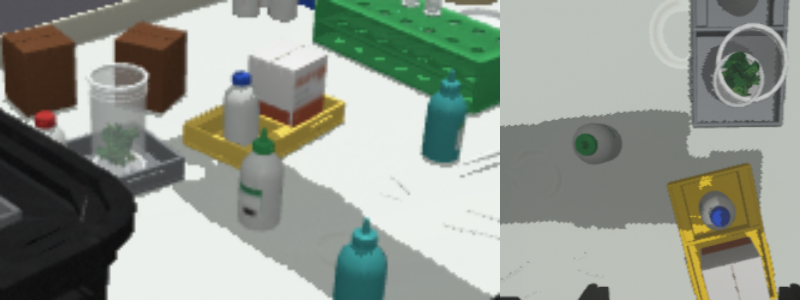

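All four items stand upright in their compartments, and the green-nozzle bottle is where it was (side crop (260,185)). Handing in.

```bash
python3 -c "
from bench import r
print(r.close_job())"
```

```text
the job is handed in; nothing more can be done
None
```

The job is handed in: the last pictures show blue bottle and carton upright in the yellow tray, red bottle and leaf cup upright in the grey tray, each in its proper compartment, and the green-nozzle bottle left where it stood.

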